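# Sweep rejected glaze test tiles off the board into the blue tray

### The arm

A 7-joint arm with a two-finger parallel gripper is mounted at the origin on the work surface. World frame = base frame: x ahead of the robot, y to its left, z up, the work surface at z = 0. Lengths are in mm, angles in rad, forces in N, time in s.
With the tool pointing down it reaches from about 400 to 875 mm from the base axis. Payload 6.5 kg.
Tool frame: the origin (TCP) lies at the very end of the fingers, on their centre line; the grasp point (between the pads) lies 19 mm behind it; z points along the fingers, y is the line along which they close (so a half turn about z gives the same grasp; the last joint's range is limited). The gripper opens to 88 mm and grips with 3 to 60 N. Pads are 18 mm wide; open, the fingers measure 123 mm over their backs; the gripper's body (75 mm by 187 mm) begins 45 mm behind the grasp point.
Start: joints at [1.251, 0.536, -0.004, 1.538, 0.003, 1.067, -0.071], TCP at [163.201, -629.171, 238.716] pointing down, gripper open.
Joint ranges: [-2.7, 2.7], [-0.37, 2.16], [-1.27, 1.26], [0.24, 2.4], [-1.31, 4.45], [0.19, 1.91], [-2.76, 2.76]. Speed limits (rad/s): [2.39, 2.39, 3.14, 3.14, 3.14, 3.14, 3.14].

### API

Orientations are given as a unit quaternion [x, y, z, w].
In Python, from station import r gives the robot as it stands. Calls block until the motion is done:
- r.goto(position, orientation): joint-space move of the TCP to a pose.
- r.servo_line(position, rotation=None, v=150): straight line of the TCP; rotation=None keeps the orientation; v is the mean speed in mm/s.
- r.set_joints(angles): joint-space move.
- r.move_gripper(opening, force=None): opening from 0.0 (shut) to 1.0 (fully open); force is the grip in N (None keeps the last); returns when the fingers have stopped.
- r.dwell(seconds).
- r.inverse_kinematics(position, orientation): joint angles nearest the present ones, or None.
- r.read_state(): the state.
- r.grab_frame(name): name is "scene" or "top" or "wrist"; returns a dict with "image" (400x640x3 uint8, red, green, blue), "camera_matrix" (3x3 intrinsics, pixels), "k1" (the pictures are not rectified: a ray, as slopes to the right and down, at radius r is drawn at 1 + k1 r^2 times it, then the intrinsics apply), "world_from_camera" (4x4, takes a point from camera to world coordinates); the wrist camera has in their place "hand_eye" (4x4, takes a point from camera to tool coordinates, whose origin is the TCP and whose axes are the flange's). Camera axes: x right, y up, looking along -z (the intrinsics and any distortion apply to the point x, -y, -z); pixel columns grow to the right and rows downward; lengths in mm; the calibration is good to about 2 mm. A picture is of the moment at which its call begins: read the wrist's pose just before it. There is no depth.
A pose or a line that the arm cannot do raises r.MotionError and nothing moves.
- r.hand_in(): hands the job in; it is judged then, once.
The state is a dict: "clock": time; "qpos": joint angles; "joint_vel": joint speeds; "joint_efforts": joint torques, N m; "tcp_pos": TCP position; "orientation": TCP orientation; "ft_force": force on the tool from outside, world axes, zero at the start; "moment": the same for the moment, N m; "width": opening from 0.0 (shut) to 1.0 (fully open); "finger_force": force on a finger pad.
Only numpy, scipy, OpenCV 4.12 (cv2) and the standard library are available. Lean on these libraries where they do the work, as an engineer would, in place of code of your own. Each camera call takes 0.05 s, during which the arm holds its last target. There are 200 camera calls.

### The job

Sweep the three terracotta glaze test tiles along the board with your fingertips and off its open end, so that all three drop into the blue tray. Only push them: do not pinch, lift or press hard on them. Leave the little white cup standing where it is on the board, and do not disturb the other things on the table.

Things in the scene. Friction and masses are not known exactly. Their poses are not given: they have to be found in the camera images.
- board: fixed grey board with wooden rails, on feet, 266 x 300 mm (its x, y); its flat top is 55 mm above the table. Rails 12 mm high run along its two sides (inner faces at x = -125 and +125 mm); its two ends at y = -150 and +150 mm are open, with nothing to climb over. Origin: its centre at table height; y points along the rails, z up.
- blue_tray: open blue plastic tray, 250 x 120 x 36 mm high (its x, y, z), walls 4 mm, fixed, turned as the board. It stands under one open end of the board (+y or -y, it varies), its centre 190 mm from the board's centre; the board overhangs it by 20 mm, its rim is below the board. Origin: centre of its underside. The tiles go in here.
- yellow_tray: open yellow plastic tray, 250 x 120 x 36 mm high (its x, y, z), walls 4 mm, fixed, turned as the board. It stands under one open end of the board (+y or -y, it varies), its centre 190 mm from the board's centre; the board overhangs it by 20 mm, its rim is below the board. Origin: centre of its underside. Nothing goes in here.
- tile_a: fired terracotta test tile, flat rectangle 40 x 32 x 10 mm (its x, y, z), about 25 g, with a green glaze band across one half of its top, lying loose and flat on the board at any yaw, free to slide. Origin: centre of its underside.
- tile_b: fired terracotta test tile, flat rectangle 40 x 32 x 10 mm (its x, y, z), about 25 g, with a white glaze band across one half of its top, lying loose and flat on the board at any yaw, free to slide. Origin: centre of its underside.
- tile_c: fired terracotta test tile, flat rectangle 40 x 32 x 10 mm (its x, y, z), about 25 g, with a black glaze band across one half of its top, lying loose and flat on the board at any yaw, free to slide. Origin: centre of its underside.
- cup: small white handleless ceramic cup, 42 mm wide, 38 mm high, 70 g, loose on the board among the tiles. The tiles and the cup each have a lane along the board, at about x = -90, -30, 30 or 90 mm of the board in any order, within 55 mm of its middle in y; a tile's lane is free to the end. Origin: centre of its underside.
- mug: blue ceramic mug, 76 mm across, 90 mm high, loose on the table at the left; leave alone. Origin: centre of its underside.
- glaze_jar: green glass jar with a white lid, 70 mm across, 85 mm high, loose on the table beyond the board; leave alone. Origin: centre of its underside.
- slip_jar: clear jar with an orange lid, 70 mm across, 85 mm high, loose on the table beyond the board; leave alone. Origin: centre of its underside.
- brush: brush lying loose on the table at the right; leave alone.
- bowl: terracotta bowl, 120 mm across, 50 mm high, loose on the table at the far right; leave alone. Origin: centre of its underside.
- wood_rib: flat dark wooden rib, 100 x 55 x 8 mm, loose on the table at the far left; leave alone. Origin: centre of its underside.
There are look-alikes about, which are no part of the job. What is shaped like the tile_c but purple is not meant.

How it is judged (in metres and radians):
At the end, for the whole second after the job is handed in: Each tile's origin lies inside the blue tray's outline (125 mm in its x, 60 mm in its y) and below its rim (36 mm above the table), at rest (under 30 mm/s); the cup stands within 20 mm of its start, tilted less than 0.2 rad; the six other loose things are within 30 mm of their starts (x of tile_a in the frame of blue_tray between -0.125 and 0.125 m and y of tile_a in the frame of blue_tray between -0.06 and 0.06 m and height (world z) of each of tile_a, tile_b, tile_c below 0.036 m and linear speed of each of tile_a, tile_b, tile_c below 0.03 m/s and x of tile_b in the frame of blue_tray between -0.125 and 0.125 m and y of tile_b in the frame of blue_tray between -0.06 and 0.06 m and x of tile_c in the frame of blue_tray between -0.125 and 0.125 m and y of tile_c in the frame of blue_tray between -0.06 and 0.06 m and distance of cup from where it was at the start of the episode below 0.02 m and angle between cup's own z axis and vertical below 0.2 rad and distance of each of mug, glaze_jar, slip_jar, brush, bowl, wood_rib from where it was at the start of the episode below 0.03 m); the robot touches nothing.
It fails at once if a tile is lifted (its origin more than 20 mm above the board's top) (height (world z) of any of tile_a, tile_b, tile_c above 0.075 m).
It fails at once if a tile is pinched or pressed hard (more than 25 N from the fingers) (contact force between any of tile_a, tile_b, tile_c and the fingers above 25 N).
It fails at once if the cup is pushed away (20 mm) or tipped (0.4 rad) (distance of cup from where it was at the start of the episode above 0.02 m or angle between cup's own z axis and vertical above 0.4 rad).
It fails at once if one of the other loose things is shifted by more than 30 mm (distance of any of mug, glaze_jar, slip_jar, brush, bowl, wood_rib from where it was at the start of the episode above 0.03 m).
It also fails if it takes over 61 s, if anything falls off the work surface, if the arm or the gripper's body presses on something with over 40 N, if the wrist force passes 120 N, or if a joint passes its speed limit or range.

## Working session

There is one attempt and no reset: what is moved stays moved. The work goes in short steps, each a Python script; the robot and the scene stay as the last script left them, time stands still between calls to the robot, and variables do not carry over. Pictures are saved under pics/ and viewed, at most 10 in all, crops included, and the job is handed in when it is done.

```bash
mkdir -p pics; python3 - <<'E'
from station import r
import cv2,numpy as np
for n in("scene","top"):
    f=r.grab_frame(n);cv2.imwrite(f"pics/{n}0.png",f["image"][:,:,::-1])
    np.savez(n+".npz",**{k:f[k] for k in("image","camera_matrix","k1","world_from_camera")})
    print(n,f["camera_matrix"],f["k1"],f["world_from_camera"])
s=r.read_state();print(s["clock"],s["tcp_pos"],s["orientation"])
E
```

```text
scene [[435.89121221   0.         325.08962054]
 [  0.         435.89121221 195.53576421]
 [  0.           0.           1.        ]] -0.10719979859340505 [[-3.87737418e-01 -6.48128624e-01  6.55430379e-01  1.45768168e+03]
 [ 9.21747527e-01 -2.77575999e-01  2.70800777e-01  3.84896066e+02]
 [ 6.41800776e-03  7.09140925e-01  7.05037557e-01  1.01892748e+03]
 [ 0.00000000e+00  0.00000000e+00  0.00000000e+00  1.00000000e+00]]
top [[371.21468193   0.         321.75407545]
 [  0.         371.21468193 202.94990274]
 [  0.           0.           1.        ]] -0.04041923461579592 [[-2.82034594e-02  9.88128625e-01 -1.51017831e-01  4.41498164e+02]
 [-9.99602176e-01 -2.79153275e-02  4.02803568e-03  1.33592801e+01]
 [-2.35494855e-04  1.51071357e-01  9.88522832e-01  1.00581118e+03]
 [ 0.00000000e+00  0.00000000e+00  0.00000000e+00  1.00000000e+00]]
0.1 [ 163.06185154 -628.67051689  237.93869501] [ 9.91951882e-01  1.26613144e-01 -1.51260657e-04 -7.44117134e-04]
```

View pics/top0.png

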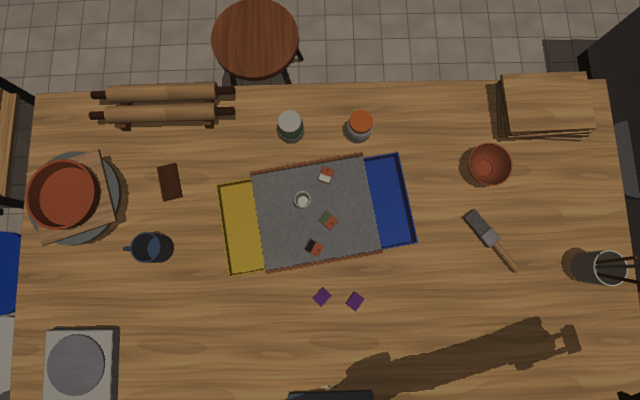

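View pics/scene0.png

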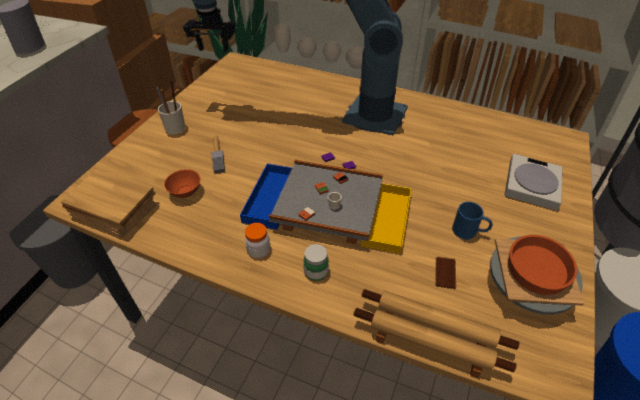

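The top view shows the blue tray at the right end (400,200), which is world -y. The white-band tile is at (326,176), green at (329,220), black at (315,248) and the cup at (302,199). I'll compute positions and take an enlarged crop.

```bash
cat > h.py <<'E'
import numpy as np,cv2
def px2w(f,uv,z):
    K=np.asarray(f["camera_matrix"]);k=float(f["k1"]);T=np.asarray(f["world_from_camera"])
    p=cv2.undistortPoints(np.array(uv,float).reshape(-1,1,2),K,np.array([k,0,0,0.])).reshape(-1,2)
    d=np.c_[p[:,0],-p[:,1],-np.ones(len(p))]@T[:3,:3].T
    o=T[:3,3]; return o+d*((np.broadcast_to(z,len(p))-o[2])/d[:,2])[:,None]
E
python3 - <<'E'
import numpy as np,cv2
from h import *
f=np.load("top.npz");im=f["image"]
P=px2w(f,[(326,176),(302,199),(329,220),(315,248),(251,173),(363,155),(383,250),(266,271),(399,153),(417,242)],[65,93,65,65]+[60]*4+[36]*2)
print(P.round(0))
hsv=cv2.cvtColor(im,cv2.COLOR_RGB2HSV)
c=cv2.resize(im[145:280,245:390],None,fx=5.5,fy=4.4*1.0 if 0 else 4.4,interpolation=cv2.INTER_CUBIC)
c=cv2.resize(im[140:280,210:425],None,fx=3.7,fy=3.7,interpolation=cv2.INTER_CUBIC)
cv2.imwrite("pics/crop.png",cv2.convertScaleAbs(c[:,:,::-1],alpha=1.6))
E
```

```text
[[ 656.   -3.   65.]
 [ 592.   59.   93.]
 [ 541.   -8.   65.]
 [ 471.   30.   65.]
 [ 670.  192.   60.]
 [ 711. -103.   60.]
 [ 461. -142.   60.]
 [ 417.  154.   60.]
 [ 720. -203.   36.]
 [ 480. -236.   36.]]
```

View pics/crop.png

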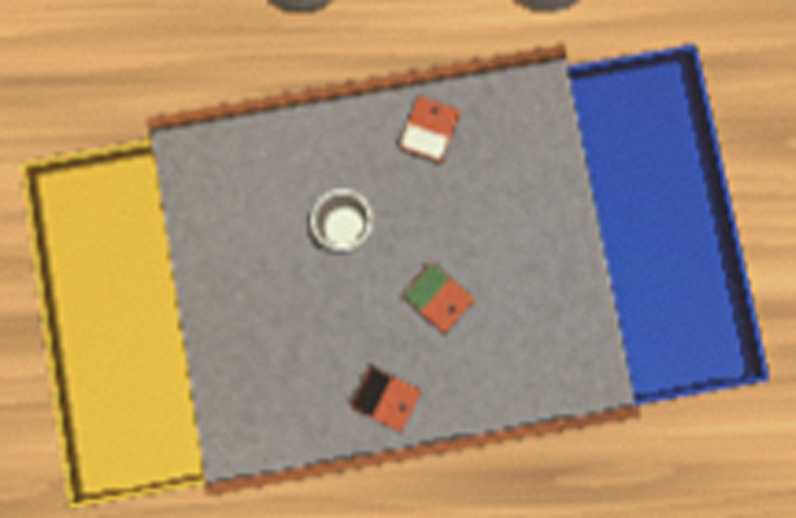

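The crop shows all four lanes clearly, with the board running from crop x 150 to 637 and the tiles' lanes to the blue end free. I'll fit the board, then put the tiles in its frame.

```bash
cat >> h.py <<'E'
from scipy.spatial.transform import Rotation as R
f=np.load("top.npz")
C=lambda l:np.array(l,float)/3.7+[210,140]
B=px2w(f,C([(149,122),(564,47),(637,412),(206,490)]),67)[:,:2]
T=px2w(f,C([(430,129),(438,299),(385,398),(341,222)]),[65,65,65,93])[:,:2]
c=B.mean(0); d=(B[1]-B[0])+(B[2]-B[3]); d/=np.linalg.norm(d); n=np.array([-d[1],d[0]])
loc=np.c_[(T-c)@n,(T-c)@d]   # lateral, along push (to blue)
th=np.arctan2(d[1],d[0])
def quat(a): return R.from_matrix(np.array([[np.cos(a),np.sin(a),0],[np.sin(a),-np.cos(a),0],[0,0,-1.]])).as_quat()
def W(x,y,z): return [*(c+n*x+d*y),z]
E
python3 - <<'E'
from h import *
from station import r
print("sides",[np.linalg.norm(B[i]-B[i-1]).round(1) for i in range(4)],c,np.degrees(th));print(loc.round(1))
for a in(th,th+np.pi):
    for x,y in loc[:3]:
        for yy in(y-50,155):
            for z in (58,110):
                q=r.inverse_kinematics(W(x,yy,z),quat(a)); print(None if q is None else np.round(q,2))
E
```

```text
sides [np.float64(258.0), np.float64(296.9), np.float64(260.0), np.float64(296.2)] [563.75176526  26.92012212] -81.27800376756716
[[ 89.   45.1]
 [-29.7  28.8]
 [-89.8 -19. ]
 [ 30.5 -27. ]]
[-0.78  1.1   1.08  1.67 -1.09  1.09 -2.33]
[-0.78  1.    1.08  1.66 -0.98  1.11 -2.4 ]
[-0.04  0.82  0.22  1.55 -0.22  0.8  -2.73]
[-0.51  1.04  1.08  1.56 -0.99  1.16 -2.19]
[-0.91  0.97  1.08  2.   -1.12  0.94 -2.2 ]
[-0.92  0.84  1.09  1.98 -0.95  0.95 -2.32]
[ 0.01  0.67  0.19  1.86 -0.2   0.63 -2.66]
[ 0.03  0.58  0.16  1.85 -0.13  0.73 -2.72]
[ 0.55  0.86 -1.08  2.07  1.03  0.9   2.16]
[-1.07  0.74  1.09  2.13 -0.92  0.85 -2.39]
[ 0.04  0.6   0.18  2.01 -0.2   0.55 -2.63]
[ 0.07  0.51  0.15  1.99 -0.12  0.66 -2.7 ]
[ 0.22  0.83 -0.54  1.61  0.53  0.85 -0.38]
[ 0.25  0.77 -0.58  1.59  0.49  0.93 -0.35]
[ 0.45  0.88 -0.55  1.51  0.54  0.9  -0.13]
[ 0.46  0.81 -0.57  1.5   0.5   0.98 -0.1 ]
[ 0.23  0.67 -0.51  1.93  0.52  0.67 -0.46]
[ 0.3   0.6  -0.61  1.91  0.48  0.77 -0.43]
[ 0.52  0.72 -0.5   1.83  0.5   0.72 -0.11]
[ 0.54  0.64 -0.53  1.81  0.43  0.81 -0.05]
[ 0.1   0.59 -0.45  2.09  0.47  0.56 -0.54]
[ 0.38  0.58 -0.82  2.06  0.62  0.76 -0.67]
[ 0.55  0.64 -0.47  1.97  0.48  0.63 -0.07]
[ 0.58  0.56 -0.51  1.96  0.4   0.73 -0.01]
```

```bash
python3 - <<'E'
from h import *
from station import r
q=quat(th+np.pi)
r.move_gripper(0.0)
x,y=loc[2]
r.goto(W(x,y-48,150),q)
F=lambda:np.round(r.read_state()["ft_force"],1)
for i,(x,y) in enumerate(loc[[2,1,0]]):
    if i: r.servo_line(W(x,y-48,125),v=250)
    r.servo_line(W(x,y-48,70),v=200)
    r.servo_line(W(x,y-48,59),v=40)
    s=r.read_state();print(s["clock"],np.subtract(s["tcp_pos"],W(x,y-48,59)).round(1),F())
    r.servo_line(W(x,165,59),v=80); print(F())
    r.servo_line(W(x,165,125),v=200)
r.servo_line(W(0,-60,300),v=300)
r.goto([163.2,-629.2,238.7],[.99195,.12661,0,0])
f=r.grab_frame("top");cv2.imwrite("pics/top1.png",cv2.convertScaleAbs(cv2.resize(f["image"][130:290,200:430],None,fx=3.4,fy=3.4)[:,:,::-1],alpha=1.6))
print(r.read_state()["clock"])
E
```

```text
5.1083 [ 0.  -0.   0.1] [ 1.  -0.1  0.8]
[-0.8 -0.2 -0.6]
10.4167 [0.  0.  0.1] [ 0.2 -0.6 -0.8]
[-0.8 -0.7  0.5]
15.175 [0.  0.  0.1] [0.1 0.2 0.9]
[-0.2 -0.5  0.1]
21.975
```

View pics/top1.png

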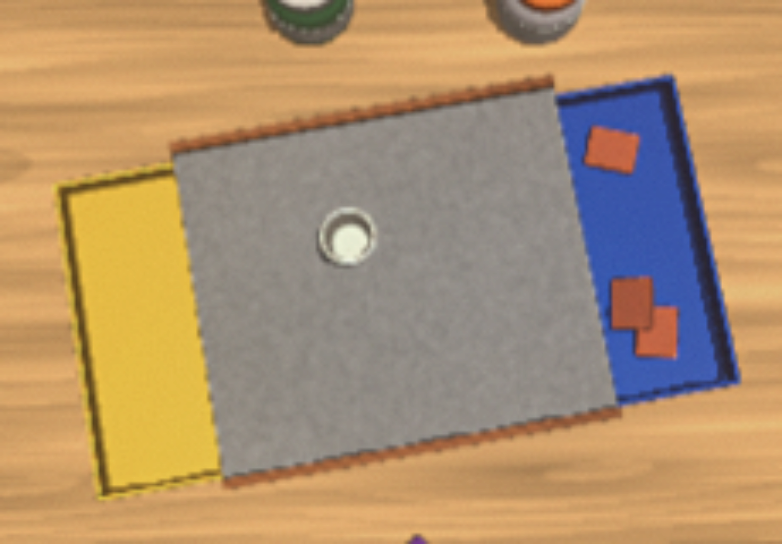

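The picture shows all three tiles in the blue tray at crop (612,150), (632,302) and (657,332). Two of them overlap, but the upper one's origin is at about 24 mm, below the rim. The cup is still standing in its place.

```bash
python3 -c "
from station import r
print(r.hand_in())"
```

```text
the job is handed in; nothing more can be done
None
```

I swept all three terracotta tiles off the board into the blue tray and handed the job in at about 22 s; the last picture shows the cup still standing in its place, and no verdict came back.

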